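# Seat a keyed specimen holder in an inspection stage by feel and clip it down

### The job

Pick up the round steel specimen holder by its knob and seat it in the stage's round pocket: rest it lightly on the key inside and turn it until the notch under it finds the key and its flange drops flush onto the stage, never pressing it on the stage with more than 25 N. Then let go of it and swing the stage's clip fully round over its flange. Leave everything else on the bench where it stands.

Things in the scene. Friction and masses are not known exactly. Their poses are not given: they have to be found in the camera images.
- holder: Steel specimen holder, 0.15 to 0.3 kg, upright on the bench on its plug; origin at the centre of the plug's underside, z up. Plug 40 mm diameter, 16 mm long (z 0 to 16); flange 60 mm diameter, 4 mm thick (z 16 to 20). One notch 9.6 mm wide runs the full length of the plug's rim at the holder's own +x, cut in to 10 mm from the axis.
- knob (a point): Centre of the top of the holder's plain round steel grip knob, 24 mm diameter, 34 mm high, standing on the flange (54 mm above the holder's origin).
- tab (a point): Outer end of the small tab on the holder's flange rim (8 mm wide, 4 mm thick, end 38 mm from the axis): it points to the holder's own +x and shows from above where the notch below is.
- stage: Fixed aluminium block 130 x 130 x 30 mm, origin at the centre of its underside, z up, a round pocket in the middle. An unaligned plug rests on the pocket's key after entering 6 mm, 10 mm above home; with its notch over the key (to about 0.1 rad) it goes down until the flange lies on the block's top: holder origin 14 mm above stage origin. All rigid: forces rise fast.
- pocket (a point): Centre of the pocket's mouth, level with the block's top. Pocket 43 mm across, 18 mm deep, rim chamfered 3.5 mm. Its key, an unyielding upright rib 6 mm wide, stands at the wall (11.5 mm off the axis outwards, top 6 mm below the block's top) at an angle that differs each time and is not measured: within 0.75 rad either side of the stage's own +x, seen from the axis.
- clip (a joint): Flat steel clip on the block, 36.5 to 40.5 mm above the bench, swivelling on a vertical pivot with light friction; stays where left. 0: parked, arm along the stage's -x, clear of the pocket; grows clockwise seen from above; 1.57: arm points at the pocket's axis, over the flange; end stop 1.6. It passes only over a flange that is fully home (flange top 34 mm above the bench).
- clip_pivot (a point): The clip's pivot axis, at the height of the clip's top face (40.5 mm above the bench), 54 mm from the pocket's axis towards the stage's own -y.
- clip_post (a point): Centre of the top of the clip's post: upright steel post 10 mm diameter, 34 mm high, on the clip's tail 25 mm from the pivot, across the pivot from the arm; top 74.5 mm above the bench. At joint 0 it lies from the pivot towards the stage's +x, at 1.57 towards the stage's -y.
- beaker: Bystander: glass beaker, 72 mm across, 85 mm high; origin at the centre of its underside.
- jar: Bystander: small amber jar with white cap, 44 mm across, 55 mm high; origin at the centre of its underside.
- dish: Bystander: closed clear dish, 60 mm across, 14 mm high; origin at the centre of its underside.
- filter_box: Bystander: flat grey box, 90 x 70 x 22 mm; origin at the centre of its underside.
- tweezers: Bystander: dark steel tweezers, 110 mm long, lying flat; origin at the centre of its underside.
- spectacle_case: Bystander: green spectacle case, 70 x 160 mm, 31 mm high; origin at the centre of its underside.
- weight: Bystander: brass weight, 32 mm across, 35 mm high; origin at the centre of its underside.

How it is judged:
By the outcome, as a careful person would: the job done as asked, in the order asked, and still so for the second after the job is handed in, with the robot touching nothing.
It also fails if it takes over 72 s, if anything falls off the work surface, if the arm or the gripper's body presses on something with over 40 N, if the wrist force passes 120 N, or if a joint passes its speed limit or range.

### The arm

A 7-joint arm with a two-finger parallel gripper is mounted at the origin on the work surface. World frame = base frame: x ahead of the robot, y to its left, z up, the work surface at z = 0. Lengths are in m, angles in rad, forces in N, time in s.
With the tool pointing down it reaches from about 0.4 to 0.85 m from the base axis. Payload 10.4 kg.
Tool frame: the origin (TCP) lies on the front face of the gripper's body, between the roots of the fingers; the fingertips stand 73 mm ahead of it and the grasp point (between the pads) lies 54 mm ahead of it; z points along the fingers, y is the line along which they close (so a half turn about z gives the same grasp; the last joint's range is limited). The gripper opens to 85 mm and grips with 20 to 120 N. Pads are 22 mm wide; open, the fingers measure 114 mm over their backs; the gripper's body (76 mm by 85 mm) begins 54 mm behind the grasp point. The pads swing forward as they close: fully open they stand 13 mm farther back than shut.
Start: joints at [-1.248, 0.332, -0.065, 1.46, 0.022, 1.35, -0.088], TCP at [0.212, 0.588, 0.304] pointing down, gripper open.
Joint ranges: [-2.6, 2.6], [-0.5, 2.12], [-1.47, 1.34], [0.16, 2.42], [-1.27, 4.41], [0.06, 2.06], [-2.6, 2.6]. Speed limits (rad/s): [2.22, 2.22, 2.79, 2.79, 3.14, 3.14, 3.14].

### API

Orientations are given as a unit quaternion [x, y, z, w].
In Python, from workcell import manip gives the robot as it stands.
- The arm moves only by the shell command python3 -m jog 'ROWS' [FORCE]. ROWS is JSON, a list of rows, each an object with "grip": the gripper command: -1 is fully open, 1 is shut, values between are in proportion; "slide": the shift along the tool's x, y, z in cm, a list of three; "yaw": the turn about the tool's z in rad. A call has 1 to 8 rows; each row shifts and turns the commanded pose from where the row before left it, along the tool's axes as they then stand; what a row does not reach is not made up. A row lasts 1/10 s, in which the tool goes at most 50 mm and 8.59 degrees, less where a joint would pass 70% of its speed; a pose out of reach is approached as far as the arm can. A call with a gripper value outside its range is refused whole. The fingers move at their own pace and stop on an object; FORCE is the grip in N (left out, the last holds). Time passes only in rows, so rows that do not move let the fingers close. It gives the time, the measured TCP pose, the force, the opening and the grip force at its end, in the units of the state.
- manip.get_obs(): the state, without advancing time (a new reading comes with each control period).
- manip.camera(name): name is "scene" or "top" or "wrist"; returns the picture (420x560x3 uint8, blue, green, red); there is no depth.
- manip.calibration(name): a dict with "vfov" (degrees; the focal length in pixels is half the picture's height over the tangent of half this angle, whatever the lens; pixels are square), "cx", "cy" (the principal point, pixels), "camera_from_world" (4x4, takes a point from world to camera coordinates). Camera axes: x right, y down, z forward; pixel columns grow to the right and rows downward; lengths in m; the calibration is good to about 2 mm. A picture is of the moment at which its call begins: read the wrist's pose just before it. calibration takes no time and is no camera call; for the wrist camera it gives the pose at the moment of the call.
- manip.hand_in(): hands the job in; it is judged then, once.
Trained networks look in the newest picture that a camera, given by its name, has taken for a name from the list of things; names that differ only in an ending like _2 or _b are one class to them, and where a whole thing is asked for, a point or a joint stands for the part that bears it (a point fixed in the world has none). Each returns a list of dicts, best first, with "conf" (0 to 1); they miss things now and then, are a little off and sometimes report something else, mostly with a low value. They report only what shows in the picture. A call takes as long as a camera call.
- manip.masks_of(thing, camera): "region" (420x560 bool, what is visible of it) and "centre" ([column, row] in pixels, amid what is visible of it).
The state is a dict: "clock": time; "joint_pos": joint angles; "joint_velocities": joint speeds; "tau": joint torques, N m; "position": TCP position; "ee_rot": TCP orientation; "ft_force": force on the tool from outside, world axes, zero at the start; "torque": the same for the moment, N m; "grip_width": opening from 0.0 (shut) to 1.0 (fully open); "grasp_force": force on a finger pad.
Only numpy, scipy, OpenCV 4.12 (cv2) and the standard library are available. Lean on these libraries where they do the work, as an engineer would, in place of code of your own. Each camera call takes 0.05 s, during which the arm holds its last target. There are 200 camera calls.

## Working session

There is one attempt and no reset: what is moved stays moved. The work goes in short steps, Python scripts to look and compute and a shell command to move; the robot and the scene stay as the last step left them, time stands still between calls to the robot, and variables do not carry over. Pictures are saved under pics/ and viewed, at most 13 in all, crops included, and the job is handed in when it is done.

```bash
mkdir -p pics; ls
cat > h.py <<'E'
import numpy as np, cv2
from workcell import manip
def ray(cal,uv):
    T=np.array(cal["camera_from_world"]);f=210/np.tan(np.radians(cal["vfov"])/2)
    d=np.array([(uv[0]-cal["cx"])/f,(uv[1]-cal["cy"])/f,1.])
    return -T[:3,:3].T@T[:3,3], T[:3,:3].T@d
def at_z(cal,uv,z):
    o,d=ray(cal,uv); return o+d*(z-o[2])/d[2]
def proj(cal,p):
    T=np.array(cal["camera_from_world"]);f=210/np.tan(np.radians(cal["vfov"])/2)
    c=T[:3,:3]@np.array(p)+T[:3,3]; return np.array([cal["cx"]+f*c[0]/c[2],cal["cy"]+f*c[1]/c[2]])
E
python3 - <<'E'
from h import *
o=manip.get_obs()
for k in o: print(k,np.round(o[k],3))
ims=[]
for n in("top","scene"):
    im=manip.camera(n);cal=manip.calibration(n);cv2.imwrite(f"pics/{n}0.png",im)
    print(n,cal["vfov"],cal["cx"],cal["cy"],np.round(ray(cal,(280,210)),3).tolist(), {k for k in cal})
    for t in("holder","knob","tab","stage","pocket","clip","clip_post","clip_pivot"):
        for r in manip.masks_of(t,n)[:2]: print(t,round(r["conf"],2),np.round(r["centre"],1),r["region"].sum(), np.round(at_z(cal,r["centre"],.03),3))
E
```

```text
pics
clock 0.0
joint_pos [-1.248  0.333 -0.065  1.461  0.022  1.35  -0.088]
joint_velocities [-0.001  0.    -0.002 -0.001 -0.    -0.     0.001]
tau [ 1.0000e-03 -6.2546e+01  4.9000e-02 -3.9158e+01  1.6000e-02  1.0000e-02
 -0.0000e+00]
position [0.212 0.588 0.303]
ee_rot [ 0.172  0.985 -0.001 -0.   ]
ft_force [-0.087  0.406 -0.357]
torque [-0.002 -0.023  0.048]
grasp_force 0.0
grip_width 1.002
top 54.31307402213074 282.1201180915342 209.6433116338979 [[0.519, 0.0, 1.024], [0.077, 0.035, -0.996]] {'cy', 'vfov', 'cx', 'camera_from_world'}
holder 0.57 [378.5 233.6] 522 [ 0.539 -0.203  0.03 ]
knob 0.82 [376.5 231.2] 493 [ 0.545 -0.198  0.03 ]
tab 0.93 [378.3 231.8] 499 [ 0.543 -0.202  0.03 ]
stage 0.91 [214.2 227.7] 2948 [0.553 0.195 0.03 ]
pocket 0.88 [217.9 227.1] 2891 [0.554 0.186 0.03 ]
clip 0.75 [376.4 231.7] 513 [ 0.544 -0.198  0.03 ]
clip 0.41 [236.1 226.3] 140 [0.556 0.142 0.03 ]
clip_post 0.69 [236.7 228.1] 179 [0.552 0.14  0.03 ]
clip_post 0.4 [465.3 269.3] 176 [ 0.455 -0.406  0.03 ]
clip_pivot 0.9 [216.9 230.3] 2856 [0.546 0.188 0.03 ]
scene 47.1633345029281 273.3495847655187 213.69976354375004 [[1.306, -0.633, 0.741], [-0.611, 0.558, -0.561]] {'cy', 'vfov', 'cx', 'camera_from_world'}
holder 0.84 [197.9 257.7] 441 [ 0.55  -0.199  0.03 ]
knob 0.68 [197.2 259.3] 469 [ 0.554 -0.203  0.03 ]
tab 0.96 [196.9 257.5] 473 [ 0.548 -0.2    0.03 ]
stage 0.69 [318.9 198.8] 1845 [0.563 0.188 0.03 ]
stage 0.47 [309.5 200.3] 110 [0.551 0.164 0.03 ]
pocket 0.7 [319.2 203.3] 1803 [0.579 0.172 0.03 ]
clip 0.23 [ 94.5 279. ] 321 [ 0.459 -0.408  0.03 ]
clip_post 0.42 [306.2 201.3] 131 [0.548 0.153 0.03 ]
clip_post 0.33 [212.5 334.9] 360 [ 0.76  -0.308  0.03 ]
clip_pivot 0.93 [314.9 202.6] 1865 [0.568 0.166 0.03 ]
```

Run:
```python
import cv2
im=cv2.imread("pics/top0.png"); cv2.imwrite("pics/top0b.png",cv2.resize(im,(800,600),interpolation=cv2.INTER_CUBIC))
```

```text
(no output)
```

View pics/top0b.png

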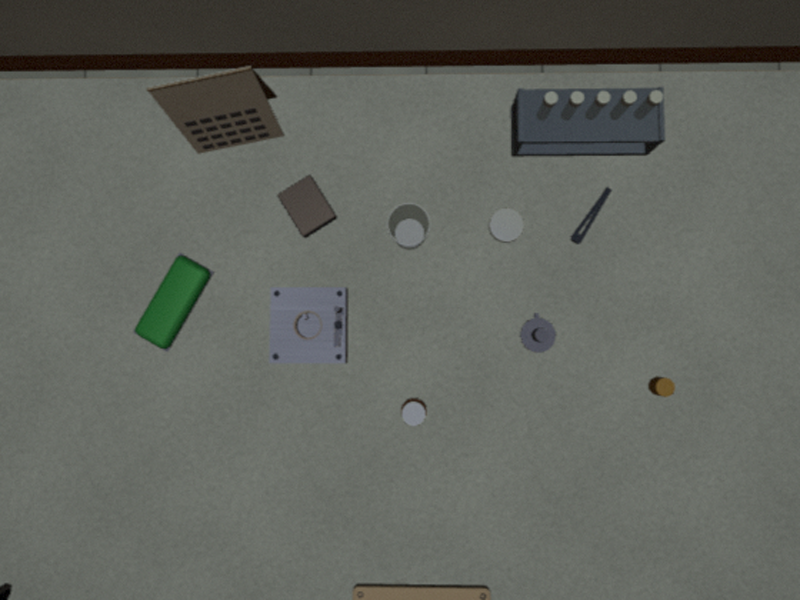

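The top view shows the stage at (308,326), with its clip on the world −y side, so stage axes ≈ world axes. The holder is at (538,335) with its tab pointing about +x. Next I'll work out the wrist camera's geometry and go look from above the stage.

```bash
cat >> h.py <<'E'
from scipy.spatial.transform import Rotation as Ro
def tool(): 
    o=manip.get_obs(); return np.array(o["position"]),Ro.from_quat(o["ee_rot"]).as_matrix()
def need(p):
    P,R=tool(); print("slide cm",np.round(100*R.T@(np.array(p)-P),2),"tool x heading",round(np.arctan2(R[1,0],R[0,0]),4),"P",np.round(P,4),"zaxis",np.round(R[:,2],4))
E
python3 - <<'E'
from h import *
P,R=tool(); c=manip.calibration("wrist"); o,d=ray(c,(c["cx"],c["cy"]))
print("cam in tool",R.T@(o-P),R.T@d,c["vfov"],"img right/down in tool",np.round(R.T@np.array(c["camera_from_world"])[:2,:3].T,3))
need([.554,.186,.303]);need([.545,-.2,.303])
E
```

```text
cam in tool [ 0.06658996  0.00071899 -0.0699628 ] [-2.63782439e-01  4.22967605e-04  9.64582110e-01] 68.43781449415164 img right/down in tool [[-0.001 -0.965]
 [ 1.    -0.001]
 [-0.001 -0.264]]
slide cm [-45.82 -26.22   0.09] tool x heading 2.7958 P [0.2118 0.588  0.3039] zaxis [-0.e+00  1.e-04 -1.e+00]
slide cm [-58.05 -62.85   0.09] tool x heading 2.7958 P [0.2118 0.588  0.3039] zaxis [-0.e+00  1.e-04 -1.e+00]
```

```bash
python3 -m jog '[{"grip":-1,"slide":[-3.8,-2.2,0],"yaw":0},{"grip":-1,"slide":[-3.8,-2.2,0],"yaw":0},{"grip":-1,"slide":[-3.8,-2.2,0],"yaw":0},{"grip":-1,"slide":[-3.8,-2.2,0],"yaw":0},{"grip":-1,"slide":[-3.8,-2.2,0],"yaw":0},{"grip":-1,"slide":[-3.8,-2.2,0],"yaw":0}]' && python3 -m jog '[{"grip":-1,"slide":[-3.8,-2.2,1],"yaw":0},{"grip":-1,"slide":[-3.8,-2.2,1],"yaw":0},{"grip":-1,"slide":[-3.8,-2.2,1],"yaw":0},{"grip":-1,"slide":[-3.8,-2.2,1],"yaw":0},{"grip":-1,"slide":[-3.8,-2.2,1],"yaw":0},{"grip":-1,"slide":[-3.8,-2.2,0],"yaw":0},{"grip":-1,"slide":[0,0,0],"yaw":0},{"grip":-1,"slide":[0,0,0],"yaw":0}]'
cat > look.py <<'E'
import sys
from h import *
tag=sys.argv[1]
cal=manip.calibration("wrist");im=manip.camera("wrist");np.save(f"pics/{tag}.npy",np.array(cal["camera_from_world"]))
cv2.imwrite(f"pics/{tag}.png",im);cv2.imwrite(f"pics/{tag}b.png",cv2.resize(im,(800,600),interpolation=cv2.INTER_CUBIC))
for t in sys.argv[2:]:
    t,z=t.split(":")
    for r in manip.masks_of(t,"wrist")[:2]: print(t,round(r["conf"],2),np.round(r["centre"],1),r["region"].sum(),np.round(at_z(cal,r["centre"],float(z)),4))
need([.554,.186,.303]);need([.545,-.2,.303])
E
python3 look.py w1 stage:.03 pocket:.03 clip:.04 clip_post:.07 clip_pivot:.04
```

```text
clock: 1.5
position: [0.3825, 0.385, 0.3042]
ee_rot: [0.172, 0.985, 0.0, 0.0]
ft_force: [0.6, -0.5, -0.4]
grip_width: 1.0
grasp_force: 0.0
clock: 2.3
position: [0.5518, 0.1842, 0.2538]
ee_rot: [0.173, 0.985, -0.0, -0.0]
ft_force: [0.5, 1.2, 0.3]
grip_width: 1.002
grasp_force: 0.0
stage 0.68 [288.3 184.3] 17855 [0.5494 0.1958 0.03  ]
pocket 0.89 [287.2 184.6] 17748 [0.5493 0.1947 0.03  ]
pocket 0.25 [ 87.3 401.2] 1352 [ 0.7161 -0.118   0.03  ]
clip 0.82 [232.2 212.7] 958 [0.5551 0.1363 0.04  ]
clip_post 0.92 [238.1 209.8] 945 [0.5475 0.1495 0.07  ]
clip_pivot 0.82 [291.1 183.9] 17769 [0.5479 0.1987 0.04  ]
slide cm [-0.3   0.09 -4.89] tool x heading 2.7977 P [0.5509 0.1862 0.254 ] zaxis [ 1.e-04  5.e-04 -1.e+00]
slide cm [-12.47 -36.55  -4.91] tool x heading 2.7977 P [0.5509 0.1862 0.254 ] zaxis [ 1.e-04  5.e-04 -1.e+00]
```

View pics/w1b.png

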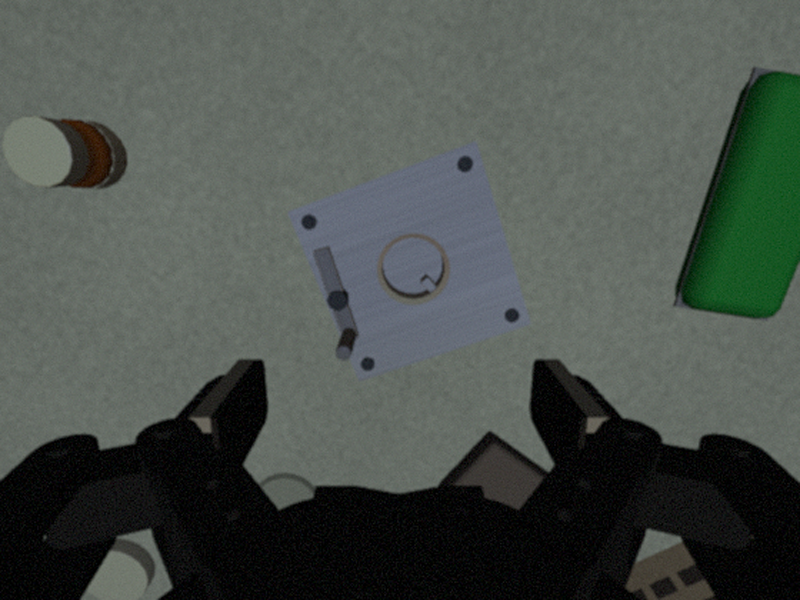

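The wrist view shows the pocket at (413,269), the key at about (428,283) and the clip pivot at (337,300), with the post at (346,345). I'll rectify the block-top plane to measure them.

```bash
cat >> h.py <<'E'
def ortho(im,cal,c,z,half,n=600):
    # image col -> -y, row -> -x (up = +x, left = +y), centred on c
    w=[[c[0]+half,c[1]+half,z],[c[0]+half,c[1]-half,z],[c[0]-half,c[1]-half,z],[c[0]-half,c[1]+half,z]]
    H=cv2.getPerspectiveTransform(np.float32([[0,0],[n,0],[n,n],[0,n]]),np.float32([proj(cal,p) for p in w]))
    return cv2.warpPerspective(im,H,(n,n),flags=cv2.WARP_INVERSE_MAP|cv2.INTER_CUBIC)
E
python3 - <<'E'
from h import *
cal=manip.calibration("wrist"); im=cv2.imread("pics/w1.png"); cal["camera_from_world"]=np.load("pics/w1.npy")
o=ortho(im,cal,(.55,.195),.03,.075); o=cv2.convertScaleAbs(o,alpha=1.6); cv2.imwrite("pics/o1.png",o)
E
```

```text
(no output)
```

View pics/o1.png

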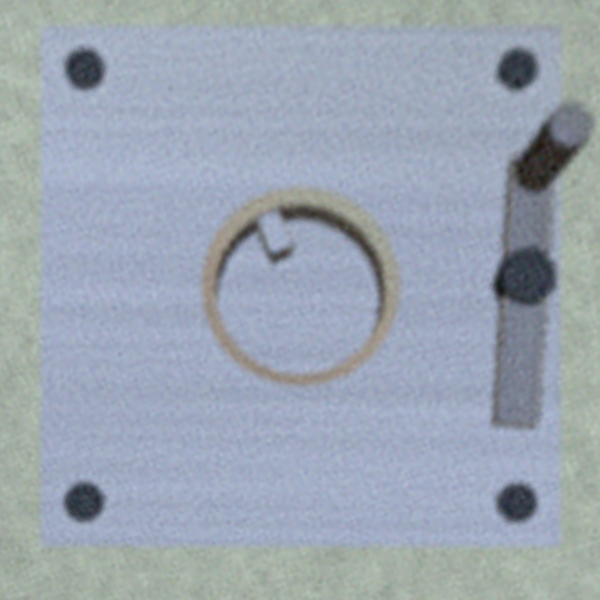

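The stage is aligned with the world axes, with the pocket at (0.5535, 0.1948). I'll zoom in on the key at its own height and move over the holder in the meantime.

```bash
python3 - <<'E'
from h import *
cal=manip.calibration("wrist"); im=cv2.imread("pics/w1.png"); cal["camera_from_world"]=np.load("pics/w1.npy")
c=(.5535,.1948)
o=ortho(im,cal,c,.024,.025); o=cv2.convertScaleAbs(o,alpha=1.6)
for a in(.3,.4,.5): cv2.line(o,(int(300-150*np.sin(a)),int(300-150*np.cos(a))),(int(300-290*np.sin(a)),int(300-290*np.cos(a))),(0,0,255) if a==.4 else (0,160,0),1)
cv2.imwrite("pics/o2.png",o)
E
python3 -m jog '[{"grip":-1,"slide":[-1.56,-4.57,0],"yaw":0},{"grip":-1,"slide":[-1.56,-4.57,0],"yaw":0},{"grip":-1,"slide":[-1.56,-4.57,0],"yaw":0},{"grip":-1,"slide":[-1.56,-4.57,0],"yaw":0},{"grip":-1,"slide":[-1.56,-4.57,0],"yaw":0},{"grip":-1,"slide":[-1.56,-4.57,0],"yaw":0},{"grip":-1,"slide":[-1.56,-4.57,0],"yaw":0},{"grip":-1,"slide":[-1.56,-4.57,0],"yaw":0}]' && python3 -m jog '[{"grip":-1,"slide":[0,0,0],"yaw":0},{"grip":-1,"slide":[0,0,0],"yaw":0}]'
python3 look.py w2 holder:.02 knob:.054 tab:.02
python3 - <<'E'
from h import *
cal=manip.calibration("wrist"); im=cv2.imread("pics/w2.png"); cal["camera_from_world"]=np.load("pics/w2.npy")
o=ortho(im,cal,(.545,-.2),.02,.05); cv2.imwrite("pics/o3.png",cv2.convertScaleAbs(o,alpha=1.6))
E
```

```text
clock: 3.4
position: [0.5447, -0.2023, 0.2543]
ee_rot: [0.171, 0.985, 0.0, 0.0]
ft_force: [1.5, 0.2, 0.5]
grip_width: 0.999
grasp_force: 0.0
clock: 3.6
position: [0.5446, -0.2019, 0.2539]
ee_rot: [0.173, 0.985, 0.0, -0.0]
ft_force: [0.1, 1.3, -0.6]
grip_width: 1.001
grasp_force: 0.0
holder 0.88 [281.6 180.5] 2761 [ 0.5383 -0.1957  0.02  ]
knob 0.74 [279.4 181.5] 2739 [ 0.5322 -0.1959  0.054 ]
tab 0.92 [278.  182.4] 2772 [ 0.5389 -0.1997  0.02  ]
slide cm [12.14 36.59 -4.89] tool x heading 2.7986 P [ 0.5453 -0.1994  0.2538] zaxis [ 1.e-04  7.e-04 -1.e+00]
slide cm [ 0.01 -0.06 -4.92] tool x heading 2.7986 P [ 0.5453 -0.1994  0.2538] zaxis [ 1.e-04  7.e-04 -1.e+00]
```

View pics/o2.png

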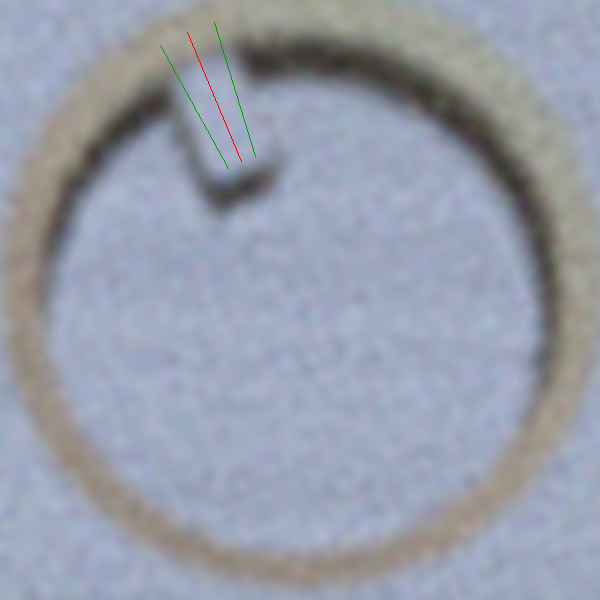

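View pics/o3.png

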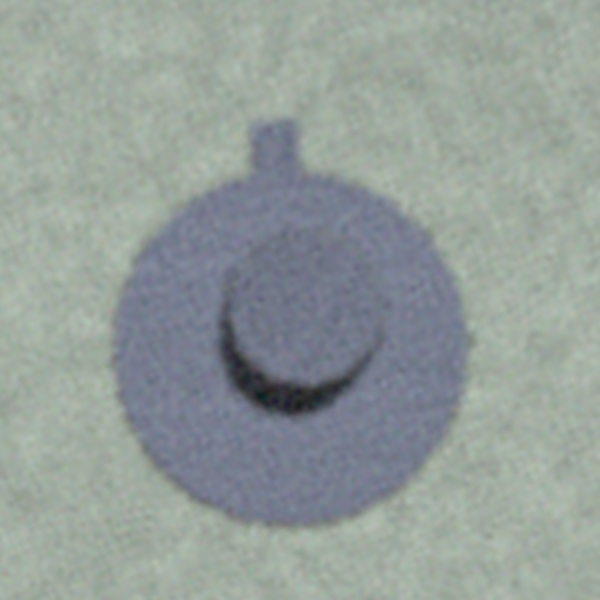

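Key angle is about +0.40 rad. Holder centre is (0.5372, −0.1985), confirmed by both the flange and the knob. The tab at (275,120) gives a heading of about +0.07. I'll check camera pose consistency before descending.

Run:
```python
from h import *
f=lambda n:(lambda T:-T[:3,:3].T@T[:3,3])(np.load(f"pics/{n}.npy"))
a,b=f("w1"),f("w2");print(a,b)
h=2.7958;X=np.array([np.cos(h),np.sin(h)]);Y=np.array([-X[1]*-1*-1,X[0]])*-1
Y=np.array([np.sin(h),-np.cos(h)])
for c,P in((a,(.5513,.185)),(b,(.5449,-.2011))): d=c[:2]-P; print(d@X,d@Y,c[2]-.254)
print((b-a)[:2]@X,(b-a)[:2]@Y)
```

```text
[0.48947285 0.20752768 0.32375597] [ 0.48225036 -0.1785814   0.32382932]
0.06580301112191372 0.00023834718113856132 0.06975597270307282
0.06657373850956394 -4.897165420921404e-05 0.06982932124555374
-0.12407381338109222 -0.3657021661530803
```

```bash
python3 -m jog '[{"grip":-1,"slide":[0.81,0,3.4],"yaw":0},{"grip":-1,"slide":[0,0,4],"yaw":0},{"grip":-1,"slide":[0,0,4],"yaw":0},{"grip":-1,"slide":[0,0,4],"yaw":0},{"grip":-1,"slide":[0,0,0],"yaw":0}]' 60 && python3 -m jog '[{"grip":1,"slide":[0,0,0],"yaw":0},{"grip":1,"slide":[0,0,0],"yaw":0},{"grip":1,"slide":[0,0,0],"yaw":0},{"grip":1,"slide":[0,0,0],"yaw":0},{"grip":1,"slide":[0,0,0],"yaw":0},{"grip":1,"slide":[0,0,0],"yaw":0},{"grip":1,"slide":[0,0,0],"yaw":0},{"grip":1,"slide":[0,0,0],"yaw":0}]'
```

```text
clock: 4.3
position: [0.5346, -0.1961, 0.0953]
ee_rot: [0.171, 0.985, 0.0, -0.004]
ft_force: [-0.6, 0.3, -0.7]
grip_width: 0.997
grasp_force: 0.0
clock: 5.1
position: [0.538, -0.1987, 0.1013]
ee_rot: [0.172, 0.985, 0.0, 0.001]
ft_force: [-1.4, 0.9, 8.4]
grip_width: 0.261
grasp_force: 58.4
```

```bash
python3 -m jog '[{"grip":1,"slide":[0,0,-2],"yaw":0},{"grip":1,"slide":[0,0,-4],"yaw":0},{"grip":1,"slide":[0,0,-4],"yaw":0},{"grip":1,"slide":[0,0,-4],"yaw":0},{"grip":1,"slide":[0,0,0],"yaw":0},{"grip":1,"slide":[0,0,0],"yaw":0}]' 60 && python3 look.py w3 knob:.2 tab:.2 holder:.2
python3 - <<'E'
from h import *
print(manip.get_obs()["ft_force"])
E
```

```text
clock: 5.7
position: [0.5373, -0.1984, 0.2404]
ee_rot: [0.172, 0.985, 0.0, 0.001]
ft_force: [-0.7, 0.5, -2.9]
grip_width: 0.256
grasp_force: 59.4
knob 0.98 [281.  238.4] 7487 [ 0.5164 -0.1891  0.2   ]
tab 0.73 [275.2 239.1] 7621 [ 0.5159 -0.1913  0.2   ]
holder 0.55 [278.2 236.2] 7642 [ 0.5152 -0.1898  0.2   ]
slide cm [11.4  36.73 -6.45] tool x heading 2.7958 P [ 0.5366 -0.1981  0.2383] zaxis [-2.6e-03  5.0e-04 -1.0e+00]
slide cm [-0.84  0.11 -6.47] tool x heading 2.7958 P [ 0.5366 -0.1981  0.2383] zaxis [-2.6e-03  5.0e-04 -1.0e+00]
[-0.55443919 -0.52383605 -2.79232467]
```

View pics/w3b.png

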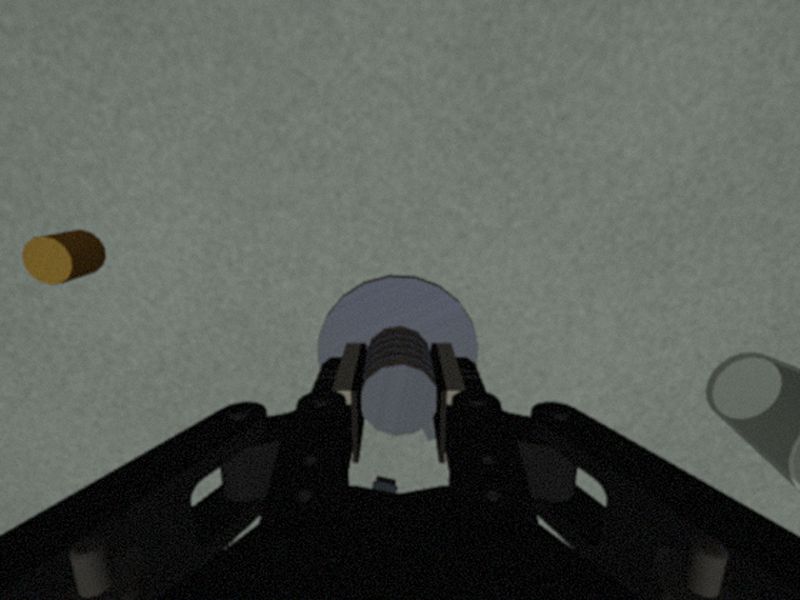

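Holder is held upright at (398,400), load about 2.7 N. Moving above the pocket, turned about 0.2 rad short of the key.

```bash
python3 -m jog '[{"grip":1,"slide":[1.475,4.695,0],"yaw":0},{"grip":1,"slide":[1.475,4.695,0],"yaw":0},{"grip":1,"slide":[1.475,4.695,0],"yaw":0},{"grip":1,"slide":[1.475,4.695,0],"yaw":0},{"grip":1,"slide":[1.475,4.695,0],"yaw":0},{"grip":1,"slide":[1.475,4.695,0],"yaw":0},{"grip":1,"slide":[1.475,4.695,0],"yaw":0},{"grip":1,"slide":[1.475,4.695,0],"yaw":0}]' && python3 -m jog '[{"grip":1,"slide":[0,0,0],"yaw":-0.13},{"grip":1,"slide":[0,0,4],"yaw":0},{"grip":1,"slide":[0,0,4],"yaw":0},{"grip":1,"slide":[0,0,1.8],"yaw":0},{"grip":1,"slide":[0,0,0],"yaw":0},{"grip":1,"slide":[0,0,0],"yaw":0}]'; python3 look.py w4
python3 - <<'E'
from h import *
cal=manip.calibration("wrist"); im=cv2.imread("pics/w4.png"); cal["camera_from_world"]=np.load("pics/w4.npy")
o=ortho(im,cal,(.5535,.1948),.03,.075,300); p=ortho(im,cal,(.5535,.1948),.058,.075,300)
cv2.imwrite("pics/o4.png",cv2.convertScaleAbs(np.vstack([np.hstack([o,p]),cv2.resize(im,(600,300))]),alpha=1.6)[:600])
E
```

```text
clock: 6.7
position: [0.5529, 0.1968, 0.2388]
ee_rot: [0.172, 0.985, -0.0, -0.001]
ft_force: [1.9, -0.2, -2.9]
grip_width: 0.262
grasp_force: 59.5
clock: 7.3
position: [0.5536, 0.1948, 0.1419]
ee_rot: [0.108, 0.994, -0.0, -0.0]
ft_force: [0.1, 0.2, -1.6]
grip_width: 0.261
grasp_force: 59.7
slide cm [ -0.2   -0.88 -16.02] tool x heading 2.9256 P [0.5541 0.1951 0.1428] zaxis [ 9.e-04  4.e-04 -1.e+00]
slide cm [ -7.59 -38.77 -16.04] tool x heading 2.9256 P [0.5541 0.1951 0.1428] zaxis [ 9.e-04  4.e-04 -1.e+00]
```

View pics/o4.png

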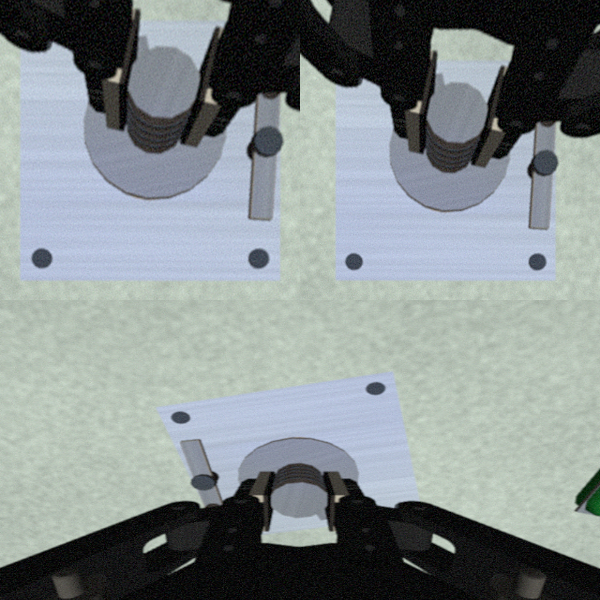

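In the rectified crop the flange is centred on the pocket within about 1 mm (right panel, centre ≈(450,151)) and the turn direction is right. Lowering.

```bash
python3 -m jog '[{"grip":1,"slide":[0,0,0.6],"yaw":0},{"grip":1,"slide":[0,0,0.6],"yaw":0},{"grip":1,"slide":[0,0,0.3],"yaw":0},{"grip":1,"slide":[0,0,0],"yaw":0},{"grip":1,"slide":[0,0,0],"yaw":0}]' && python3 -m jog '[{"grip":1,"slide":[0,0,0.05],"yaw":0},{"grip":1,"slide":[0,0,0],"yaw":0}]' && python3 -m jog '[{"grip":1,"slide":[0,0,0.05],"yaw":0},{"grip":1,"slide":[0,0,0],"yaw":0}]'
```

```text
clock: 7.85
position: [0.5535, 0.195, 0.127]
ee_rot: [0.108, 0.994, 0.0, 0.0]
ft_force: [-0.7, -0.1, -3.0]
grip_width: 0.259
grasp_force: 59.7
clock: 8.05
position: [0.5536, 0.195, 0.1265]
ee_rot: [0.108, 0.994, 0.0, 0.0]
ft_force: [0.5, -0.4, -2.1]
grip_width: 0.26
grasp_force: 59.7
clock: 8.25
position: [0.5535, 0.195, 0.1259]
ee_rot: [0.108, 0.994, 0.0, 0.0]
ft_force: [0.7, -0.3, -1.9]
grip_width: 0.263
grasp_force: 59.7
```

```bash
for i in 1; do python3 -m jog '[{"grip":1,"slide":[0,0,0.05],"yaw":0},{"grip":1,"slide":[0,0,0],"yaw":0}]' | grep -E "posi|ft"; python3 -m jog '[{"grip":1,"slide":[0,0,0.05],"yaw":0},{"grip":1,"slide":[0,0,0],"yaw":0}]' | grep -E "posi|ft"; python3 -m jog '[{"grip":1,"slide":[0,0,0.03],"yaw":0},{"grip":1,"slide":[0,0,0],"yaw":0}]' | grep -E "posi|ft"; done
```

```text
position: [0.5535, 0.195, 0.1254]
ft_force: [0.0, -0.0, -2.0]
position: [0.5536, 0.195, 0.125]
ft_force: [-0.4, 0.8, -0.7]
position: [0.5536, 0.195, 0.1248]
ft_force: [-1.1, -0.2, 1.0]
```

Resting on the key at z≈0.1248 with about 3 N. Turning in small steps towards the key.

```bash
python3 -m jog '[{"grip":1,"slide":[0,0,0.02],"yaw":-0.03},{"grip":1,"slide":[0,0,0],"yaw":0}]' | grep -E "posi|ft"; python3 -m jog '[{"grip":1,"slide":[0,0,0],"yaw":-0.04},{"grip":1,"slide":[0,0,0],"yaw":0}]' | grep -E "posi|ft"; python3 -m jog '[{"grip":1,"slide":[0,0,0],"yaw":-0.04},{"grip":1,"slide":[0,0,0],"yaw":0}]' | grep -E "posi|ft"
```

```text
position: [0.5534, 0.195, 0.1242]
ft_force: [-0.1, 0.6, -3.2]
position: [0.5533, 0.1949, 0.1241]
ft_force: [-0.6, 0.1, -3.4]
position: [0.5534, 0.1949, 0.1243]
ft_force: [-0.7, -0.4, -2.2]
```

```bash
python3 -m jog '[{"grip":1,"slide":[0,0,0.04],"yaw":-0.03},{"grip":1,"slide":[0,0,0],"yaw":0}]' | grep -E "posi|ft"; python3 -m jog '[{"grip":1,"slide":[0,0,0.04],"yaw":-0.03},{"grip":1,"slide":[0,0,0],"yaw":0}]' | grep -E "posi|ft"; python3 -m jog '[{"grip":1,"slide":[0,0,0.04],"yaw":0},{"grip":1,"slide":[0,0,0],"yaw":0}]' | grep -E "posi|ft"
```

```text
position: [0.5535, 0.1949, 0.1239]
ft_force: [0.3, 1.0, -2.2]
position: [0.5534, 0.195, 0.1235]
ft_force: [0.6, -0.4, -1.6]
position: [0.5535, 0.195, 0.1231]
ft_force: [-0.7, 0.4, -1.9]
```

No load and below the rest height, so the notch is over the key. Lowering on.

```bash
python3 -m jog '[{"grip":1,"slide":[0,0,0.1],"yaw":0},{"grip":1,"slide":[0,0,0],"yaw":0}]' | grep -E "posi|ft"; python3 -m jog '[{"grip":1,"slide":[0,0,0.1],"yaw":0},{"grip":1,"slide":[0,0,0.1],"yaw":0},{"grip":1,"slide":[0,0,0],"yaw":0}]' | grep -E "posi|ft"
python3 - <<'E'
from h import *
print(manip.get_obs()["torque"])
E
```

```text
position: [0.5535, 0.1949, 0.122]
ft_force: [-1.5, 0.0, -2.1]
position: [0.5534, 0.1949, 0.12]
ft_force: [-0.4, 0.4, -3.1]
[-0.00817797 -0.00157293  0.01498696]
```

```bash
python3 -m jog '[{"grip":1,"slide":[0,0,0.1],"yaw":0},{"grip":1,"slide":[0,0,0.1],"yaw":0},{"grip":1,"slide":[0,0,0.1],"yaw":0},{"grip":1,"slide":[0,0,0],"yaw":0}]' | grep -E "posi|ft"; python3 -m jog '[{"grip":1,"slide":[0,0,0.08],"yaw":0},{"grip":1,"slide":[0,0,0],"yaw":0}]' | grep -E "posi|ft"
```

```text
position: [0.5534, 0.1949, 0.117]
ft_force: [-0.2, 0.0, -2.4]
position: [0.5535, 0.195, 0.1163]
ft_force: [-1.1, -0.0, -1.5]
```

```bash
python3 -m jog '[{"grip":1,"slide":[0,0,0.05],"yaw":0},{"grip":1,"slide":[0,0,0],"yaw":0}]' | grep -E "posi|ft"; python3 -m jog '[{"grip":1,"slide":[0,0,0.03],"yaw":0},{"grip":1,"slide":[0,0,0],"yaw":0}]' | grep -E "posi|ft"
```

```text
position: [0.5535, 0.1949, 0.1159]
ft_force: [0.4, 0.2, -3.2]
position: [0.5535, 0.1949, 0.1156]
ft_force: [-0.4, -0.4, -3.2]
```

```bash
python3 -m jog '[{"grip":1,"slide":[0,0,0.04],"yaw":0},{"grip":1,"slide":[0,0,0],"yaw":0}]' | grep -E "posi|ft"; python3 -m jog '[{"grip":1,"slide":[0,0,0.03],"yaw":0},{"grip":1,"slide":[0,0,0],"yaw":0}]' | grep -E "posi|ft"; python3 -m jog '[{"grip":1,"slide":[0,0,0.02],"yaw":0},{"grip":1,"slide":[0,0,0],"yaw":0}]' | grep -E "posi|ft"
```

```text
position: [0.5536, 0.1949, 0.1155]
ft_force: [-1.3, -1.6, 3.3]
position: [0.5536, 0.1949, 0.1155]
ft_force: [-3.5, -2.6, 5.6]
position: [0.5536, 0.1949, 0.1155]
ft_force: [-4.7, -1.9, 7.8]
```

Contact at 0.1155, about 10 N, flange essentially home. I'll ease off, release partially and check.

```bash
python3 -m jog '[{"grip":1,"slide":[0,0,-0.07],"yaw":0},{"grip":1,"slide":[0,0,0],"yaw":0}]' 20 | grep -E "posi|ft|gr"; python3 -m jog '[{"grip":0.1,"slide":[0,0,0],"yaw":0},{"grip":0.0,"slide":[0,0,0],"yaw":0},{"grip":0,"slide":[0,0,0],"yaw":0},{"grip":0,"slide":[0,0,0],"yaw":0}]' | grep -E "posi|ft|gr"; python3 -m jog '[{"grip":0,"slide":[0,0,-2],"yaw":0},{"grip":0,"slide":[0,0,-4],"yaw":0},{"grip":0,"slide":[0,0,-4],"yaw":0},{"grip":0,"slide":[0,0,-3],"yaw":0},{"grip":0,"slide":[0,0,0],"yaw":0},{"grip":0,"slide":[0,0,0],"yaw":0}]'; python3 look.py w5 tab:.034 clip_post:.0745 >/dev/null
python3 - <<'E'
from h import *
cal=manip.calibration("wrist"); im=cv2.imread("pics/w5.png"); cal["camera_from_world"]=np.load("pics/w5.npy")
o=ortho(im,cal,(.5535,.1948),.034,.075,600); cv2.imwrite("pics/o5.png",cv2.convertScaleAbs(o,alpha=1.6))
E
```

```text
position: [0.5536, 0.195, 0.1155]
ft_force: [-1.2, -0.9, 2.6]
grip_width: 0.256
grasp_force: 59.9
position: [0.5536, 0.195, 0.1154]
ft_force: [-0.2, 0.2, 0.4]
grip_width: 0.496
grasp_force: 0.0
clock: 13.35
position: [0.5537, 0.195, 0.2458]
ee_rot: [0.023, 1.0, 0.0, 0.001]
ft_force: [0.1, 0.2, -0.1]
grip_width: 0.502
grasp_force: 0.0
```

View pics/o5.png

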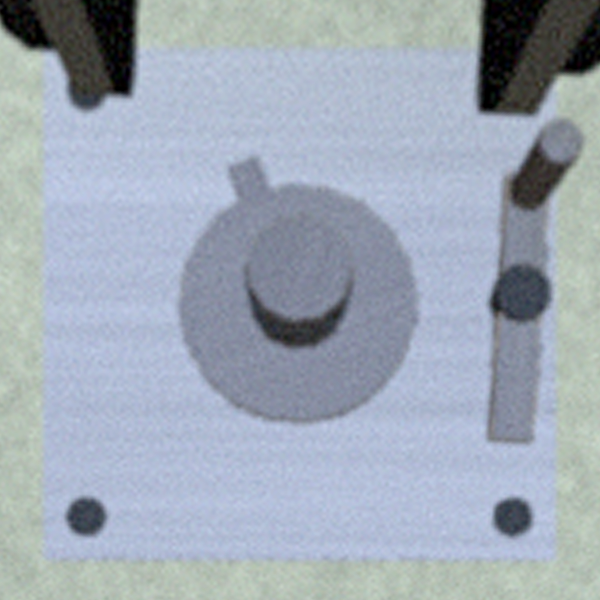

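The flange sits flush: diameter 59.5 mm at z=34 mm, centred, tab at (245,163) → 0.37 rad. The clip is at about 0.07 rad. Shutting the fingers and coming down on the post's +y side.

```bash
python3 -m jog '[{"grip":1,"slide":[0,0,0],"yaw":-0.046},{"grip":1,"slide":[-2.49,-3.0,0],"yaw":0},{"grip":1,"slide":[0,0,0],"yaw":0},{"grip":1,"slide":[0,0,0],"yaw":0},{"grip":1,"slide":[0,0,0],"yaw":0},{"grip":1,"slide":[0,0,4],"yaw":0},{"grip":1,"slide":[0,0,2],"yaw":0}]' 20 | grep -E "posi|ft|gr|rot"; python3 -m jog '[{"grip":1,"slide":[0,0,2],"yaw":0},{"grip":1,"slide":[0,0,2],"yaw":0},{"grip":1,"slide":[0,0,1.7],"yaw":0},{"grip":1,"slide":[0,0,0],"yaw":0},{"grip":1,"slide":[0,0,0],"yaw":0}]' | grep -E "posi|ft|gr|rot"; python3 look.py w6 clip_post:.0745
```

```text
position: [0.577, 0.1659, 0.1829]
ee_rot: [-0.001, 1.0, -0.0, -0.001]
ft_force: [-0.4, -0.8, -0.4]
grip_width: 0.001
grasp_force: 0.0
position: [0.5781, 0.1656, 0.1286]
ee_rot: [-0.001, 1.0, 0.0, -0.0]
ft_force: [0.2, -0.3, 0.0]
grip_width: 0.0
grasp_force: 0.0
slide cm [  2.46   2.07 -17.35] tool x heading -3.141 P [0.5788 0.1655 0.1295] zaxis [ 1.4e-03  8.0e-04 -1.0e+00]
slide cm [  3.38 -36.53 -17.38] tool x heading -3.141 P [0.5788 0.1655 0.1295] zaxis [ 1.4e-03  8.0e-04 -1.0e+00]
```

View pics/w6b.png

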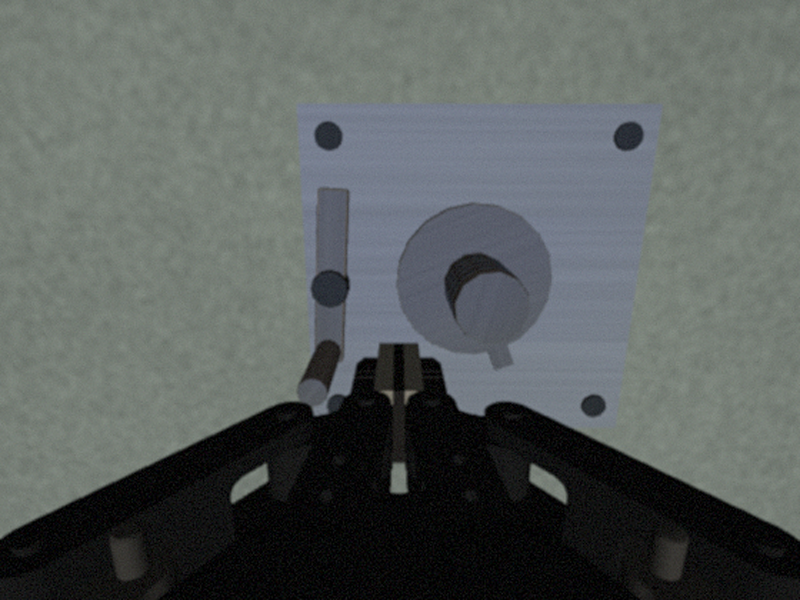

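The closed fingers stand beside the post (post top at (312,392), fingertips at (398,350)), clear of the knob. Pushing towards −y.

```bash
python3 -m jog '[{"grip":1,"slide":[0,-0.5,0],"yaw":0},{"grip":1,"slide":[0,-0.5,0],"yaw":0},{"grip":1,"slide":[0.2,-0.5,0],"yaw":0},{"grip":1,"slide":[0.2,-0.5,0],"yaw":0},{"grip":1,"slide":[0.2,-0.5,0],"yaw":0},{"grip":1,"slide":[0.2,-0.3,0],"yaw":0},{"grip":1,"slide":[0,0,0],"yaw":0}]' | grep -E "posi|ft|rot"
cat > clip.py <<'E'
import sys
from h import *
tag=sys.argv[1]; cal=manip.calibration("wrist"); im=manip.camera("wrist"); cv2.imwrite(f"pics/{tag}.png",im)
o=ortho(im,cal,(.5535,.17),.0405,.075,600); cv2.imwrite(f"pics/{tag}o.png",cv2.convertScaleAbs(o,alpha=1.6))
E
python3 clip.py w7
```

```text
position: [0.5697, 0.1371, 0.1286]
ee_rot: [-0.0, 1.0, 0.0, -0.0]
ft_force: [-1.1, 4.0, 2.8]
```

View pics/w7.png

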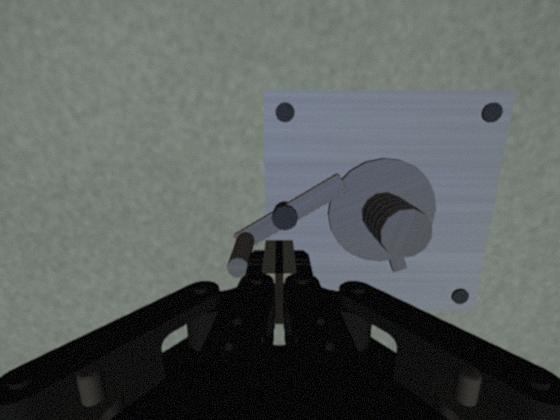

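The clip is at about 57° (arm tip at (339,180), at the flange edge). I'll go round to the post's +x side and push −x.

```bash
python3 -m jog '[{"grip":1,"slide":[0,0.3,0],"yaw":0},{"grip":1,"slide":[-1.2,0,0],"yaw":0},{"grip":1,"slide":[-1.2,0,0],"yaw":0},{"grip":1,"slide":[0,-1.2,0],"yaw":0},{"grip":1,"slide":[0,-1.2,0],"yaw":0},{"grip":1,"slide":[0,0,0],"yaw":0}]' | grep -E "posi|ft"; python3 -m jog '[{"grip":1,"slide":[0.5,0,0],"yaw":0},{"grip":1,"slide":[0.5,0,0],"yaw":0},{"grip":1,"slide":[0.4,0,0],"yaw":0},{"grip":1,"slide":[0.4,0,0],"yaw":0},{"grip":1,"slide":[0,0,0],"yaw":0}]' | grep -E "posi|ft"; python3 -m jog '[{"grip":1,"slide":[0.2,0,0],"yaw":0},{"grip":1,"slide":[0.2,0,0],"yaw":0},{"grip":1,"slide":[0,0,0],"yaw":0}]' | grep -E "posi|ft"
```

```text
position: [0.594, 0.1123, 0.1281]
ft_force: [-1.1, 0.4, 0.3]
position: [0.5764, 0.1156, 0.1287]
ft_force: [2.7, -1.6, 0.2]
position: [0.5722, 0.1162, 0.1285]
ft_force: [1.5, -1.3, 0.8]
```

```bash
python3 -m jog '[{"grip":1,"slide":[0.15,0,0],"yaw":0},{"grip":1,"slide":[0,0,0],"yaw":0}]' | grep -E "posi|ft"; python3 -m jog '[{"grip":1,"slide":[0.1,0,0],"yaw":0},{"grip":1,"slide":[0,0,0],"yaw":0}]' | grep -E "posi|ft"; python3 -m jog '[{"grip":1,"slide":[0.1,0,0],"yaw":0},{"grip":1,"slide":[0,0,0],"yaw":0}]' | grep -E "posi|ft"; python3 clip.py w8
```

```text
position: [0.5707, 0.1162, 0.1284]
ft_force: [1.4, -0.4, 1.5]
position: [0.5698, 0.1161, 0.1283]
ft_force: [2.3, -0.5, 1.5]
position: [0.5688, 0.116, 0.1283]
ft_force: [2.0, -0.8, 0.2]
```

View pics/w8.png

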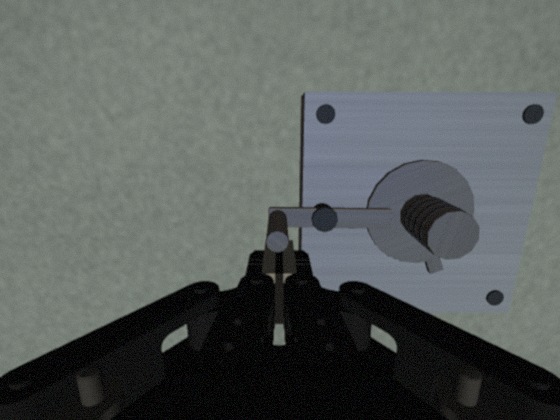

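The clip arm now lies over the flange, pointing at the knob, at about 1.55 rad. Pushing gently to the stop.

```bash
python3 -m jog '[{"grip":1,"slide":[0.06,0,0],"yaw":0},{"grip":1,"slide":[0,0,0],"yaw":0}]' | grep -E "posi|ft"; python3 -m jog '[{"grip":1,"slide":[0.05,0,0],"yaw":0},{"grip":1,"slide":[0,0,0],"yaw":0}]' | grep -E "posi|ft"; python3 -m jog '[{"grip":1,"slide":[0.05,0,0],"yaw":0},{"grip":1,"slide":[0,0,0],"yaw":0}]' | grep -E "posi|ft"
```

```text
position: [0.5683, 0.116, 0.1284]
ft_force: [1.4, -0.3, 0.4]
position: [0.5681, 0.116, 0.1285]
ft_force: [5.6, -0.0, -1.2]
position: [0.568, 0.116, 0.1285]
ft_force: [6.9, -0.5, -3.3]
```

Against the stop. Backing off, rising clear and checking.

```bash
python3 -m jog '[{"grip":1,"slide":[-0.3,0,0],"yaw":0},{"grip":1,"slide":[-1.5,0,0],"yaw":0},{"grip":1,"slide":[-1,0,-2],"yaw":0},{"grip":1,"slide":[0,0,-4],"yaw":0},{"grip":1,"slide":[0,0,-4],"yaw":0},{"grip":1,"slide":[0,2,-4],"yaw":0},{"grip":1,"slide":[0,2,0],"yaw":0},{"grip":1,"slide":[0,0,0],"yaw":0}]'; python3 clip.py w9
```

```text
clock: 19.0
position: [0.5946, 0.1598, 0.2691]
ee_rot: [-0.002, 1.0, 0.001, -0.0]
ft_force: [-0.3, 0.1, -1.2]
grip_width: -0.0
grasp_force: 0.0
```

View pics/w9o.png

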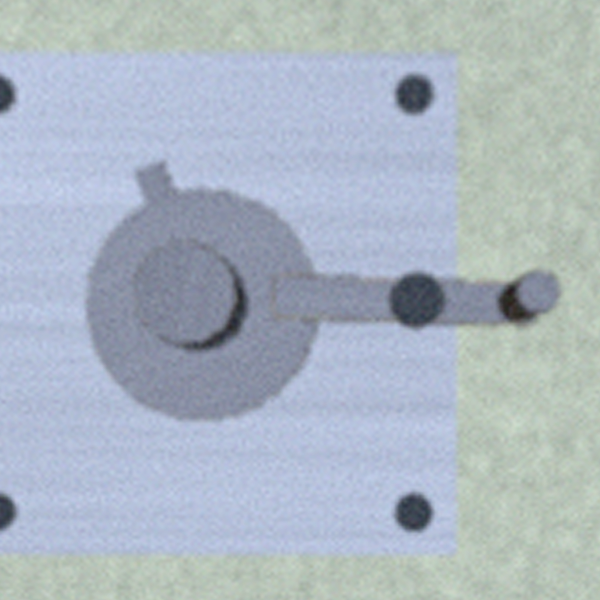

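The clip arm (275–415, 297) lies over the seated flange, slightly past the perpendicular at the stop, and nothing touches the robot.

```bash
python3 -c "
from workcell import manip
print(manip.hand_in())"
```

```text
the job is handed in; nothing more can be done
None
```

The holder is seated flush with its notch on the key (about 10 N peak measured press), it has been released, the clip is swung over its flange to the end stop, and the job is handed in at about 19 s with nothing else touched.

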